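# Fasten the fume extractor's filter hatch and switch it to full speed

### The arm

A 6-joint arm with a two-finger parallel gripper is mounted at the origin on the work surface. World frame = base frame: x ahead of the robot, y to its left, z up, the work surface at z = 0. Lengths are in mm, angles in rad, forces in N, time in s.
With the tool pointing down it reaches from about 275 to 825 mm from the base axis. Payload 5.2 kg.
Tool frame: the origin (TCP) lies between the finger pads; the fingertips stand ctrl.tips_ahead ahead of it and the grasp point (between the pads) lies 2 mm behind it (ctrl.tips_ahead is the distance from the TCP to the fingertips, in mm); z points along the fingers, x is the direction in which the jaws open and shut, and the axes are right-handed (so a half turn about z gives the same grasp; the last joint's range is limited). The gripper opens to 93 mm and grips with 3 to 60 N. Pads are 15 mm wide; open, the fingers measure 128 mm over their backs; the gripper's body (75 mm by 188 mm) begins 65 mm behind the grasp point.
Start: joints at [-1.398, 0.259, 1.535, -0, 1.348, -0.203], TCP at [201.88, -511.614, 210.153] pointing down, gripper open.
Joint ranges: [-3.14, 3.14], [-0.91, 2.08], [0.19, 2.58], [-1.22, 4.36], [0.22, 2.71], [-3.12, 3.12]. Speed limits (rad/s): [2.57, 2.57, 3.14, 3.14, 3.14, 3.14].

### API

Orientations are given as a unit quaternion [w, x, y, z].
In Python, from plant import sensors, capture, workorder, find_in, ctrl gives the robot as it stands. The module is installed in compiled form; this text tells all that it offers.
- The arm moves only by the tool play_rows, never from a script. Its argument "series" is one flat list of numbers, 6 for each row, row after row: the shift along the world's x, y, z in cm, then the turn, a rotation vector about the world's x, y, z in rad. A call has 1 to 20 rows; each row is the pose to reach, as a shift and turn from the pose commanded when the call began; what a row does not reach only later rows make up. A row lasts 1/10 s, in which the tool goes at most 50 mm and 8.59 degrees, less where a joint would pass 70% of its speed; a pose out of reach is approached as far as the arm can. A call with a gripper value outside its range is refused whole. "jaw" is the finger opening in cm, from 0 to 9.3, set as the call begins (left out, the last holds). The fingers move at their own pace and stop on an object; the grip force is fixed at half the most. Time passes only in rows, so rows that repeat a pose let the fingers close. It gives the time, the measured TCP pose, the force and the opening at its end, in the units of the state.
- sensors.read_state(): the state, without advancing time (a new reading comes with each control period).
- capture(name): name is "scene" or "top" or "wrist"; returns a dict with "color" (384x512x3 uint8, red, green, blue), "K" (3x3 intrinsics, pixels), "R" (3x3) and "t" (3): a world point X has camera coordinates R X + t; the wrist camera has in their place "T_tool_cam" (4x4, takes a point from camera to tool coordinates, whose origin is the TCP and whose axes are the tool frame's). Camera axes: x right, y down, z forward; pixel columns grow to the right and rows downward; lengths in mm; the calibration is good to about 2 mm. A picture is of the moment at which its call begins: read the wrist's pose just before it. There is no depth.
- workorder.job_done(): hands the job in, once; it reports no verdict.
Trained networks look in a picture, given as the dict that the camera call returned (one of the last four; its "shot" number tells which), for a name from the list of things; names that differ only in an ending like _2 or _b are one class to them, and where a whole thing is asked for, a point or a joint stands for the part that bears it (a point fixed in the world has none). Each returns a list of dicts, best first, with "p" (0 to 1); they miss things now and then, are a little off and sometimes report something else, mostly with a low value. They report only what shows in the picture. A call takes as long as a camera call.
- find_in(picture, query): "extent" ([left, top, right, bottom] in pixels, round what is visible of it).
The state is a dict: "time_s": time; "qpos": joint angles; "joint_vel": joint speeds; "tau": joint torques, N m; "tcp_pos": TCP position; "ee_rot": TCP orientation; "wrist_force": force on the tool from outside, world axes, zero at the start; "ft_torque": the same for the moment, N m; "grip_width": finger opening in mm.
Only numpy, scipy, OpenCV 4.12 (cv2) and the standard library are available. Lean on these libraries where they do the work, as an engineer would, in place of code of your own. Each camera call takes 0.05 s, during which the arm holds its last target. There are 200 camera calls.

### The job

The filter in the fume extractor has been changed and its hatch is shut but not fastened: turn the hatch's orange quarter-turn stud into line with the white marks, push it in and turn it clockwise to the red marks so that it locks. Then switch the extractor from off to full: press the green key fully home so that it stays down and the red key pops up, pressing no other key. Leave the things lying about where they are.

Things in the scene. Friction and masses are not known exactly. Their poses are not given: they have to be found in the camera images.
- extractor: Fume extractor, white and blue: housing 180 deep x 320 wide x 220 mm high, before it a sloped console. Fixed; place and heading vary. Origin on the table under the middle of the line where console and housing meet; x from console to housing (console faces -x), y across, z up. The hatch with its stud is on the console's -y half, the key bank on the +y half.
- console (a point): Middle of the console face, at (-75, 0, 87.5) mm in the extractor's frame and turned as it is (z up, not square to the face). The face slopes at 35 degrees from (-150, y, 35) up to (0, y, 140) mm; its outward normal is n = (-0.574, 0, 0.819), its up-slope direction s = (0.819, 0, 0.574) in the extractor's frame.
- stud_wing (a point): Middle of the stud's orange wing, to be gripped: 64 long, 12 thick, 24 mm high along the stud's axis n, a black line along its top; a black skirt 34 mm across, 5 mm thick, lies right under it. This point is on the axis, 12 mm below the wing's top; stud out, at (-121, -78, 101) mm in the extractor's frame, 38 mm out from the face. It moves in with stud_push.
- stud_turn (a joint): Wing's angle about n, rad, growing clockwise seen from outside: its long direction is cos(q) s - sin(q) y. 0: up and down the slope, at the white marks on the hatch: in line with the slot inside (within about 0.17), can be pushed in. 1.571: level, at the red marks: locked, hard stop. Starts at 0.5 to 1.15; other stop -0.6. Friction 0.05 N m.
- stud_push (a joint): How far the stud is pushed in along -n, m. 0: out (a spring of 2 to 4 N returns it). Out of line with the slot it stops after about 1 mm; in line it goes in to a stop at 0.0115. Beyond 0.009 it can be turned to the lock; locked and let go it rests at 0.009.
- hatch (a joint): Hinge of the aluminium filter hatch, 128 x 135 mm, 400 g, hinged on its upper edge, rad. 0: shut, as it starts, lying shut by its weight; opens upward. While unfastened it lifts if the stud is pulled.
- key_red (a joint): Red key, off; starts latched down. Travel along -n, m: 0 up, about 0.0085 latched, 0.012 bottom stop. The four keys are interlocked: on its way down (about 4 N) a key releases the one that was down; pressed past 0.0095 it stays latched when let go; let go sooner it comes up again and none stays down.
- key_red_top (a point): Middle of the red keycap's top face, 60 mm up the slope x 24 mm across; 16 mm out from the console face when up, 7 mm when latched. The keys stand 32 mm apart at y = 28, 60, 92, 124 mm in the extractor's frame, in any order; up, this point is at (-88, y, 98) mm there. Frame turned as the extractor's (z up).
- key_green (a joint): Green key, full speed; starts up. Travel along -n, m: 0 up, about 0.0085 latched, 0.012 bottom stop. The four keys are interlocked: on its way down (about 4 N) a key releases the one that was down; pressed past 0.0095 it stays latched when let go; let go sooner it comes up again and none stays down.
- key_green_top (a point): Middle of the green keycap's top face, 60 mm up the slope x 24 mm across; 16 mm out from the console face when up, 7 mm when latched. The keys stand 32 mm apart at y = 28, 60, 92, 124 mm in the extractor's frame, in any order; up, this point is at (-88, y, 98) mm there. Frame turned as the extractor's (z up).
- key_white (a joint): White key, low speed; starts up. Travel along -n, m: 0 up, about 0.0085 latched, 0.012 bottom stop. The four keys are interlocked: on its way down (about 4 N) a key releases the one that was down; pressed past 0.0095 it stays latched when let go; let go sooner it comes up again and none stays down.
- key_white_top (a point): Middle of the white keycap's top face, 60 mm up the slope x 24 mm across; 16 mm out from the console face when up, 7 mm when latched. The keys stand 32 mm apart at y = 28, 60, 92, 124 mm in the extractor's frame, in any order; up, this point is at (-88, y, 98) mm there. Frame turned as the extractor's (z up).
- key_yellow (a joint): Yellow key, middle speed; starts up. Travel along -n, m: 0 up, about 0.0085 latched, 0.012 bottom stop. The four keys are interlocked: on its way down (about 4 N) a key releases the one that was down; pressed past 0.0095 it stays latched when let go; let go sooner it comes up again and none stays down.
- key_yellow_top (a point): Middle of the yellow keycap's top face, 60 mm up the slope x 24 mm across; 16 mm out from the console face when up, 7 mm when latched. The keys stand 32 mm apart at y = 28, 60, 92, 124 mm in the extractor's frame, in any order; up, this point is at (-88, y, 98) mm there. Frame turned as the extractor's (z up).
- multimeter: Red hand-held multimeter, 155 x 78 x 34 mm, lying; loose, not part of the job. Origin: middle of its underside.
- board_large: Green circuit board 160 x 105 mm, lying; loose, not part of the job. Origin: middle of its underside.
- old_filter: The used filter in its card frame, 120 x 120 x 22 mm, lying; loose, not part of the job. Origin: middle of its underside.
- driver_yellow: Screwdriver with yellow handle, 170 mm, lying; loose, not part of the job. Origin: middle of its underside.
- driver_blue: Screwdriver with blue handle, 190 mm, lying; loose, not part of the job. Origin: middle of its underside.
- tape_roll: Roll of blue tape, 84 mm across, 19 mm high, lying on top of the extractor's housing (220 mm up); loose, not part of the job. Origin: middle of its underside.

How it is judged (in metres and radians):
On the way, in this order (a step that is already met when the one before it is completed fails the run):
1. the hatch's stud is pushed in and locked (value of joint stud_turn above 1.25 rad and value of joint stud_push above 0.0075 m and value of joint hatch below 0.02 rad), for 0.2 s.
2. the green key is latched down and the red key is up (value of joint key_green between 0.007 and 0.0105 m and value of joint each of key_red, key_white, key_yellow below 0.002 m), for 0.2 s.
At the end, for the whole second after the job is handed in: The hatch is shut (under 0.02 rad), its stud turned past 1.25 rad and held in between 7.5 and 10.5 mm; the green key is latched down (7 to 10.5 mm) and the red, white and yellow keys are up (under 2 mm) (all of step 1 and all of step 2 and value of joint stud_push below 0.0105 m); the robot touches nothing.
It fails at once if the white or the yellow key was pressed (more than 5 mm) (value of joint any of key_white, key_yellow above 0.005 m).
It fails at once if a thing lying about was moved by more than 30 mm (distance of any of multimeter, board_large, old_filter, driver_yellow, driver_blue, tape_roll from where it was at the start of the episode above 0.03 m).
It also fails if it takes over 54 s, if anything falls off the work surface, if the arm or the gripper's body presses on something with over 40 N, if the wrist force passes 120 N, or if a joint passes its speed limit or range.

## Working session

There is one attempt and no reset: what is moved stays moved. The work goes in short steps, Python scripts to look and compute and a tool call to move; the robot and the scene stay as the last step left them, time stands still between calls to the robot, and variables do not carry over. Pictures are saved under pics/ and viewed, about 8 in all and at most 12, crops included, and the job is handed in when it is done.

Besides the shell and the picture viewer there is one more tool, called after "Call:" as name(argument=value, ...) on one line, values as JSON. play_rows: Moves the arm, as the interface text tells. Its arguments: {"type":"object","properties":{"series":{"type":"array","items":{"type":"number"}},"jaw":{"type":"number"}},"required":["series"]}

```bash
mkdir -p pics
python3 - <<'E'
from plant import sensors, capture, find_in, ctrl
import cv2,numpy as np
s=sensors.read_state();print(s['time_s'],s['tcp_pos'],s['ee_rot'],ctrl.tips_ahead)
for n in('scene','top'):
    p=capture(n);cv2.imwrite(f'pics/{n}0.png',p['color'][:,:,::-1])
    np.savez(f'{n}0.npz',K=p['K'],R=p['R'],t=p['t'])
    print(n,p['K'].tolist(),(-p['R'].T@p['t']).tolist())
    for q in('extractor','stud_wing','hatch','key_red','key_green','key_white','key_yellow'):
        print(q,[(np.round(d['extent']).tolist(),round(d['p'],2)) for d in find_in(p,q)[:2]])
E
```

```text
0.0 [ 201.77408765 -511.06239965  209.34607585] [-6.21506823e-04  8.26746725e-01 -5.62573622e-01 -6.21743326e-04] 17.0
scene [[445.0840467386226, 0.0, 253.92747904331495], [0.0, 445.0840467386226, 196.886165666282], [0.0, 0.0, 1.0]] [1104.5507242291408, 334.67809201003115, 1235.8408044508426]
extractor [([242.0, 187.0, 405.0, 339.0], 0.9)]
stud_wing []
hatch [([255.0, 249.0, 303.0, 293.0], 0.63)]
key_red []
key_green [([281.0, 232.0, 303.0, 246.0], 0.63)]
key_white [([287.0, 223.0, 307.0, 231.0], 0.46)]
key_yellow [([290.0, 212.0, 309.0, 222.0], 0.45)]
top [[405.94211140530984, 0.0, 256.16682404282074], [0.0, 405.94211140530984, 186.8616458192901], [0.0, 0.0, 1.0]] [477.6073264725951, -96.85113605157758, 1264.4368077675895]
extractor [([87.0, 119.0, 243.0, 251.0], 0.98)]
stud_wing [([202.0, 138.0, 224.0, 149.0], 0.72)]
hatch [([173.0, 125.0, 224.0, 169.0], 0.8)]
key_red [([206.0, 209.0, 227.0, 222.0], 0.44)]
key_green [([199.0, 175.0, 220.0, 189.0], 0.73), ([206.0, 198.0, 223.0, 209.0], 0.67)]
key_white [([203.0, 186.0, 224.0, 196.0], 0.72)]
key_yellow [([206.0, 200.0, 224.0, 209.0], 0.67)]
```

Run:
```python
import cv2,numpy as np
a=cv2.imread('pics/top0.png')[100:270,70:270];b=cv2.imread('pics/scene0.png')[180:345,235:415]
cv2.imwrite('pics/top_c.png',cv2.resize(a,None,fx=3.9,fy=3.5,interpolation=2) if 0 else cv2.resize(a,None,fx=3.5,fy=3.5,interpolation=2))
d=np.load('top0.npz');print(d['R'].round(3))
```

```text
[[-0.021 -1.    -0.007]
 [-0.998  0.021 -0.062]
 [ 0.062  0.006 -0.998]]
```

View pics/top0.png

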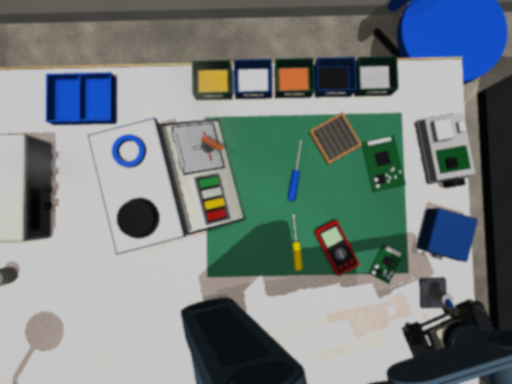

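View pics/top_c.png

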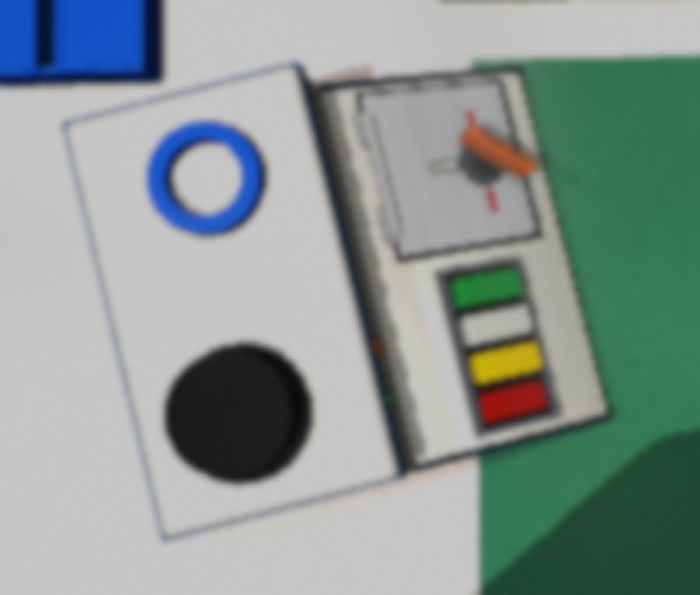

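The top view shows the extractor left of the mat, with the console facing right. From the hatch side the keys run green (y=28), white, yellow, red, and the wing is at about px (213,143). Next I'll fit the pose and check it against the scene view.

```bash
cat > h.py <<'E'
import numpy as np
from scipy.spatial.transform import Rotation as Ro
def M(p):
    c,s=np.cos(p[2]),np.sin(p[2]);return np.array([[c,-s,0],[s,c,0],[0,0,1]]),np.array([p[0],p[1],0.])
def toW(p,X):
    R,t=M(p);return np.atleast_2d(X)@R.T+t
def proj(d,X):
    c=(d['K']@(d['R']@np.atleast_2d(X).T+d['t'].reshape(3,1)));return (c[:2]/c[2]).T
n=np.array([-.5736,0,.8192]);s=np.array([.8192,0,.5736]);y=np.array([0,1.,0])
E
python3 - <<'E'
from h import *
import cv2
from scipy.optimize import least_squares
d=np.load('top0.npz')
E=np.array([[0,-160,220],[0,160,220],[180,-160,220],[180,160,220],[-150,-160,35],[-150,160,35],[-88,28,98],[-88,60,98],[-88,92,98],[-83,124,91]],float)
c=np.array([[297,63],[400,472],[65,122],[165,540],[522,70],[610,415],[488,287],[496,324],[507,364],[515,401]])/3.5+[70,100]-.36
r=least_squares(lambda p:(proj(d,toW(p,E))-c).ravel(),[500,200,1.8]);print(r.x,r.fun.reshape(-1,2).round(1).tolist())
p=r.x;np.save('p0.npy',p)
f=np.load('scene0.npz');im=cv2.imread('pics/scene0.png')
im=cv2.resize(im[180:345,235:415],None,fx=4,fy=4,interpolation=2)
for u in proj(f,toW(p,E)):
    cv2.circle(im,tuple(int(v) for v in (u-[235,180]+.5)*4),2,(255,0,255),-1)
im=im[:600]
cv2.imwrite('pics/sc.png',im[:, :])
# wing
for q in np.arange(.4,1.3,.2):
    L=np.cos(q)*s-np.sin(q)*y; C=np.array([-121,-78,101])+12*n
    print(q,((proj(d,toW(p,[C+32*L,C-32*L]))-[70,100]+.36)*3.5).round().tolist())
E
```

```text
[575.41925179 134.47925169   1.80492225] [[-0.2, -0.8], [-0.0, 1.6], [-0.8, -0.4], [-1.1, 0.0], [-1.5, -1.0], [-0.6, 1.7], [1.2, -0.3], [1.6, -0.1], [1.2, -0.8], [0.2, -0.1]]
0.4 [[471.0, 137.0], [540.0, 158.0]]
0.6000000000000001 [[472.0, 130.0], [538.0, 165.0]]
0.8000000000000002 [[475.0, 124.0], [536.0, 172.0]]
1.0000000000000002 [[479.0, 118.0], [532.0, 177.0]]
1.2000000000000002 [[485.0, 114.0], [527.0, 181.0]]
```

View pics/sc.png

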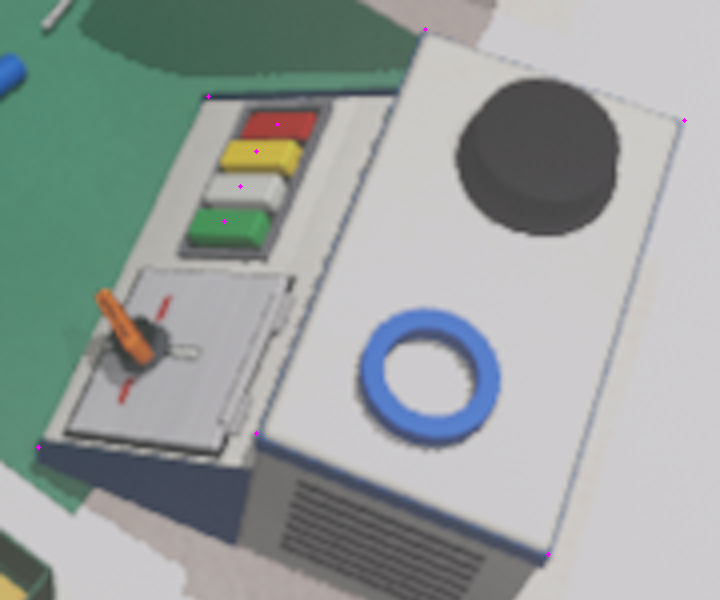

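Run:
```python
from h import *
from plant import sensors,capture
st=sensors.read_state();q=st['qpos'];w=st['ee_rot']
R0=Ro.from_quat(np.r_[w[1:],w[0]])
mdl=lambda q:Ro.from_euler('ZYZYZ',[q[0],q[1]+q[2],q[3],q[4],q[5]])
print(R0.as_matrix().round(3),mdl(q).as_matrix().round(3))
E=np.array([[0,-160,220],[0,160,220],[180,-160,220],[180,160,220],[-150,-160,35],[-150,160,35],[-88,28,98],[-88,60,98],[-88,92,98],[-83,124,91]],float)
ct=np.array([[297,63],[400,472],[65,122],[165,540],[522,70],[610,415],[488,287],[496,324],[507,364],[515,401]])/3.5+[70,100]-.36
cs=np.array([[258,436],[424,30],[547,563],[683,120],[40,445],[203,95],[229,221],[246,187],[259,153],[280,123]])/4+[235,180]-.4
a=np.load('top0.npz');b=np.load('scene0.npz')
from scipy.optimize import least_squares
r=least_squares(lambda p:np.r_[(proj(a,toW(p,E))-ct).ravel(),(proj(b,toW(p,E))-cs).ravel()],[575,134,1.8],loss='soft_l1')
p=r.x;np.save('p.npy',p);print(p,r.fun.reshape(-1,2).round(1)[10:].tolist())
Rw,_=M(p);print('stud',toW(p,[-121,-78,101]),'n',Rw@n,'green',toW(p,[-88,28,98]))
for qq in(0,.6,1.571):
  L=Rw@(np.cos(qq)*s-np.sin(qq)*y);z=-Rw@n
  for sg in(1,-1):
    x=sg*np.cross(L,z);yy=np.cross(z,x);T=np.c_[x,yy,z];Rt=Ro.from_matrix(T)
    C=toW(p,[-121,-78,101])[0]-z*250
    for pit in(1.2,1.6,2.0):
      A=Ro.from_euler('ZY',[np.arctan2(C[1],C[0]),pit]).inv()*Rt
      print(qq,sg,pit,A.as_euler('ZYZ').round(2),end=' ')
    print('rv',(Rt*R0.inv()).as_rotvec().round(3))
pc=capture('wrist');print(pc['T_tool_cam'].round(3).tolist(),pc['K'].round(1).tolist())
```

```text
Traceback (most recent call last):
  File "scipy/spatial/transform/_rotation.pyx", line 1413, in scipy.spatial.transform._rotation.Rotation.from_euler
ValueError: Expected axis specification to be a non-empty string of upto 3 characters, got ZYZYZ
```

```bash
cat > g.py <<'E'
from h import *
from plant import sensors,capture
st=sensors.read_state();q=st['qpos'];w=st['ee_rot']
R0=Ro.from_quat(np.r_[w[1:],w[0]])
mdl=lambda q:Ro.from_euler('ZY',[q[0],q[1]+q[2]])*Ro.from_euler('ZYZ',[q[3],q[4],q[5]])
print(R0.as_matrix().round(3),mdl(q).as_matrix().round(3))
E=np.array([[0,-160,220],[0,160,220],[180,-160,220],[180,160,220],[-150,-160,35],[-150,160,35],[-88,28,98],[-88,60,98],[-88,92,98],[-83,124,91]],float)
ct=np.array([[297,63],[400,472],[65,122],[165,540],[522,70],[610,415],[488,287],[496,324],[507,364],[515,401]])/3.5+[70,100]-.36
cs=np.array([[258,436],[424,30],[547,563],[683,120],[40,445],[203,95],[229,221],[246,187],[259,153],[280,123]])/4+[235,180]-.4
a=np.load('top0.npz');b=np.load('scene0.npz')
from scipy.optimize import least_squares
r=least_squares(lambda p:np.r_[(proj(a,toW(p,E))-ct).ravel(),(proj(b,toW(p,E))-cs).ravel()],[575,134,1.8],loss='soft_l1')
p=r.x;np.save('p.npy',p);print(p,r.fun.reshape(-1,2).round(1)[10:].tolist())
Rw,_=M(p);print('stud',toW(p,[-121,-78,101]),'n',Rw@n,'green',toW(p,[-88,28,98]))
for qq in(0,.6,1.571):
  L=Rw@(np.cos(qq)*s-np.sin(qq)*y);z=-Rw@n
  for sg in(1,-1):
    x=sg*np.cross(L,z);yy=np.cross(z,x);T=np.c_[x,yy,z];Rt=Ro.from_matrix(T)
    C=toW(p,[-121,-78,101])[0]-z*250
    for pit in(1.2,1.6,2.0):
      A=Ro.from_euler('ZY',[np.arctan2(C[1],C[0]),pit]).inv()*Rt
      print(qq,sg,pit,A.as_euler('ZYZ').round(2),end=' ')
    print('rv',(Rt*R0.inv()).as_rotvec().round(3))
pc=capture('wrist');print(pc['T_tool_cam'].round(3).tolist(),pc['K'].round(1).tolist())
E
python3 g.py
```

```text
[[ 0.367 -0.93   0.   ]
 [-0.93  -0.367 -0.   ]
 [ 0.    -0.    -1.   ]] [[-0.367  0.93   0.   ]
 [ 0.93   0.367 -0.   ]
 [-0.     0.    -1.   ]]
[575.2214822  134.97314235   1.80345071] [[-0.2, -0.8], [0.5, -0.2], [0.5, -2.1], [0.5, 0.2], [-0.4, 0.5], [1.5, 0.2], [-1.1, 0.1], [-1.2, -0.3], [-0.5, -0.4], [-0.5, 0.4]]
stud [[679.01789785  35.216919   101.        ]] n [ 0.1322499  -0.55814597  0.8192    ] green [[568.26524868  42.88834005  98.        ]]
0 1 1.2 [ 0.66  2.09 -0.09] 0 1 1.6 [ 0.57  1.76 -0.33] 0 1 2.0 [ 0.57  1.42 -0.55] rv [ 0.319  0.612 -1.655]
0 -1 1.2 [0.66 2.09 3.06] 0 -1 1.6 [0.57 1.76 2.81] 0 -1 2.0 [0.57 1.42 2.6 ] rv [ 0.589 -0.307  1.38 ]
0.6 1 1.2 [0.66 2.09 0.51] 0.6 1 1.6 [0.57 1.76 0.27] 0.6 1 2.0 [0.57 1.42 0.05] rv [ 0.138  0.754 -2.226]
0.6 -1 1.2 [ 0.66  2.09 -2.63] 0.6 -1 1.6 [ 0.57  1.76 -2.87] 0.6 -1 2.0 [ 0.57  1.42 -3.09] rv [ 0.618 -0.113  0.801]
1.571 1 1.2 [0.66 2.09 1.49] 1.571 1 1.6 [0.57 1.76 1.24] 1.571 1 2.0 [0.57 1.42 1.02] rv [ 0.271 -0.864  2.865]
1.571 -1 1.2 [ 0.66  2.09 -1.66] 1.571 -1 1.6 [ 0.57  1.76 -1.9 ] 1.571 -1 2.0 [ 0.57  1.42 -2.12] rv [ 0.583  0.183 -0.139]
[[1.0, 0.0, -0.001, 0.317], [0.0, 0.966, 0.26, -72.14], [0.001, -0.26, 0.966, -173.816], [0.0, 0.0, 0.0, 1.0]] [[280.8, 0.0, 254.1], [0.0, 280.8, 192.1], [0.0, 0.0, 1.0]]
```

Call:
play_rows(series=[30,28,6,0.37,-0.07,0.48,30,28,6,0.37,-0.07,0.48,30,28,6,0.37,-0.07,0.48,30,28,6,0.37,-0.07,0.48,30,28,6,0.37,-0.07,0.48,30,28,6,0.37,-0.07,0.48,30,28,6,0.37,-0.07,0.48,30,28,6,0.37,-0.07,0.48,30,28,6,0.37,-0.07,0.48,49.5,46.8,1,0.618,-0.113,0.801,49.5,46.8,1,0.618,-0.113,0.801,49.5,46.8,1,0.618,-0.113,0.801,49.5,46.8,1,0.618,-0.113,0.801,49.5,46.8,1,0.618,-0.113,0.801,49.5,46.8,1,0.618,-0.113,0.801,49.5,46.8,1,0.618,-0.113,0.801,49.5,46.8,1,0.618,-0.113,0.801,49.5,46.8,1,0.618,-0.113,0.801], jaw=5)

```text
time_s: 2.65
tcp_pos: [696.3, -45.2, 220.4]
ee_rot: [-0.275, 0.938, -0.175, -0.122]
wrist_force: [0.3, 0.5, -0.0]
grip_width: 50.3
```

```bash
cat > look.py <<'E'
from h import *
from plant import sensors,capture
import cv2,sys
st=sensors.read_state();w=st['ee_rot'];Rt=Ro.from_quat(np.r_[w[1:],w[0]]).as_matrix();T=np.eye(4);T[:3,:3]=Rt;T[:3,3]=st['tcp_pos']
c=capture('wrist');W=np.linalg.inv(T@c['T_tool_cam'])
d=dict(K=c['K'],R=W[:3,:3],t=W[:3,3]);nm=sys.argv[1]
np.savez(nm+'.npz',**d);cv2.imwrite(f'pics/{nm}_raw.png',c['color'][:,:,::-1])
im=cv2.resize(c['color'][:,:,::-1],None,fx=1.5,fy=1.5,interpolation=2)
p=np.load('p.npy');o=np.array([-75,0,87.5])
S=np.array([-121,-78,101])
X=[S+12*n,S-20*n]+[np.array([-88,v,98])for v in(28,60,92)]+[[-83,124,91],[-150,-160,35],[0,-160,140]]
for u in proj(d,toW(p,X)):
    print(u.round(1));cv2.circle(im,tuple(int(v) for v in (u+.5)*1.5),2,(255,0,255),-1)
cv2.imwrite(f'pics/{nm}.png',im)
print(st['time_s'],st['tcp_pos'].round(1),st['qpos'].round(2),st['wrist_force'].round(1),st['grip_width'])
E
python3 look.py w1
```

```text
[255.5 182.6]
[255.3 176.7]
[175.4 206.6]
[155.9 219.9]
[137. 233.]
[121.4 242.8]
[334.3 177.3]
[254.5  49.4]
2.65 [696.3 -45.2 220.4] [-0.47  0.74  0.9   0.48  1.89 -0.04] [ 0.3  0.5 -0. ] 50.29823994859525
```

View pics/w1.png

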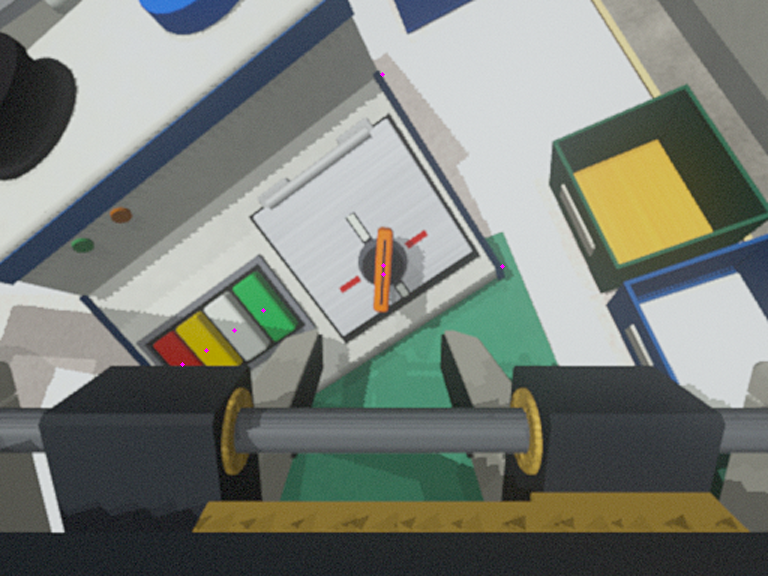

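The wing is centred at px (383,270) of the enlarged view, and the white and red marks and the key bank are clear. My predictions are 3–6 px off, so I'll enlarge the view to refine the pose.

Run:
```python
import cv2
im=cv2.imread('pics/w1_raw.png')[65:260,85:345]
cv2.imwrite('pics/w1z.png',cv2.resize(im,None,fx=3,fy=3,interpolation=2))
```

```text
(no output)
```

View pics/w1z.png

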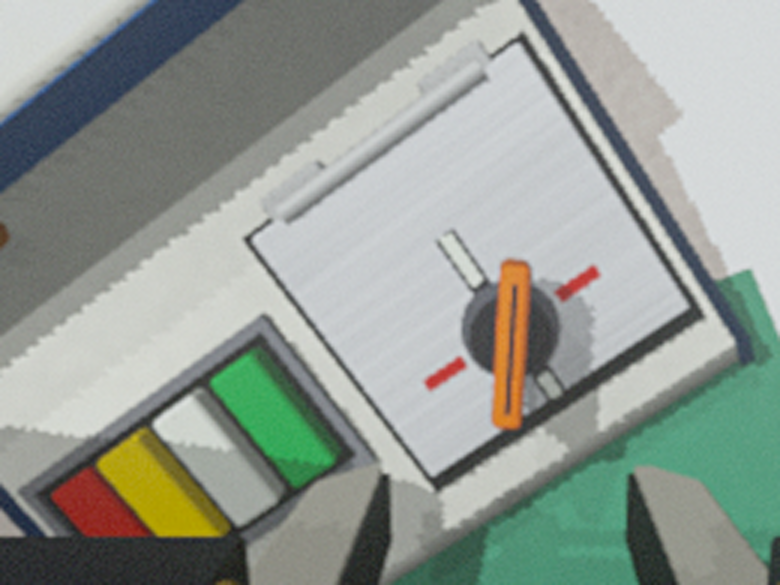

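```bash
cat > ray.py <<'E'
from h import *
p=np.load('p.npy');Rw,tw=M(p);S=np.array([-121,-78,101.])
def plane(d,uv,off):  # ext coords (ds,dy) rel. to S on plane S+off*n
    c=-d['R'].T@d['t'];r=d['R'].T@np.linalg.inv(d['K'])@np.r_[uv,1]
    c=Rw.T@(c-tw);r=Rw.T@r;P=c+r*((S+off*n-c)@n)/(r@n);return np.array([(P-S)@s,P[1]-S[1]])
E
python3 - <<'E'
from ray import *
d=np.load('w1.npz');z=lambda a:(np.array(a)+.5)/3-.5+[85,65]
a,b=plane(d,z([515,263]),12),plane(d,z([507,429]),12);print('wing',(a+b)/2,a-b,np.linalg.norm(a-b),'q',np.arctan2(-(a-b)[1],(a-b)[0]))
for nm,u,o in(('red',[578,283],-37),('red',[445,374],-37),('wh',[460,260],-37),('skirt',[511,328],-14),('green',[266,425],16-38),('hatchcorner',[522,38],-36),('hc2',[248,238],-36),('hc4',[437,485],-36),('hc3',[697,308],-36)):print(nm,plane(d,z(u),o).round(1))
print((np.array([-88,28,98])-S)@s)
E
```

```text
wing [ 2.10827742 -0.74991544] [ 50.67057877 -38.31155106] 63.523873443960255 q 0.6473877453377556
red [  0.1 -34.1]
red [-0.4 35.6]
wh [36.4  1.5]
skirt [ 4.  -2.2]
green [ 27.  108.2]
hatchcorner [ 93.7 -68.9]
hc2 [93.9 69.1]
hc4 [-40.3  68.5]
hc3 [-37.4 -70.1]
25.3128
```

```bash
cat > to.py <<'E'
# usage: to.py ds dy dn q [sgn]: shift/turn from measured pose to TCP at S+ds*s+dy*y+dn*n, wing angle q
from ray import *
import sys
from plant import sensors
ds,dy,dn,q=map(float,sys.argv[1:5])
st=sensors.read_state();w=st['ee_rot'];R0=Ro.from_quat(np.r_[w[1:],w[0]])
L=np.cos(q)*s-np.sin(q)*y;z=-n;x=-np.cross(L,z);T=Rw@np.c_[x,np.cross(z,x),z]
P=toW(p,S+ds*s+dy*y+dn*n)[0]
print(st['time_s'],'F',st['wrist_force'].round(1),'M',st['ft_torque'].round(2),st['grip_width'])
print('shift cm',((P-st['tcp_pos'])/10).round(2),'rv',(Ro.from_matrix(T)*R0.inv()).as_rotvec().round(3))
R=Rw.T@R0.as_matrix();e=Rw.T@(st['tcp_pos']-tw)-S
Ly=R[:,1];print('now ds,dy,dn',(e@s).round(1),e[1].round(1),(e@n).round(1),'q',np.arctan2(Ly[1],-Ly[0]/s[0]).round(3) if 0 else np.arctan2(-(-Ly)[1],(-Ly)@s).round(3),'z.n',(R[:,2]@-n).round(4))
print('n_w',(Rw@n).round(3),'s_w',(Rw@s).round(3),'y_w',(Rw@y).round(3))
E
python3 to.py 1 0.3 8 0.647;python3 to.py 1 0.3 60 0.647
```

```text
2.7 F [-0.6 -0.2 -0.2] M [-0.25 -0.11  0.04] 49.89505178095059
shift cm [ -1.68   7.69 -11.25] rv [-0.005  0.026 -0.036]
now ds,dy,dn 1.1 1.7 145.3 q 0.602 z.n 1.0001
n_w [ 0.132 -0.558  0.819] s_w [-0.189  0.797  0.574] y_w [-0.973 -0.231  0.   ]
2.7 F [-0.6 -0.2 -0.2] M [-0.25 -0.11  0.04] 49.89505178095059
shift cm [-0.99  4.79 -6.99] rv [-0.005  0.026 -0.036]
now ds,dy,dn 1.1 1.7 145.3 q 0.602 z.n 1.0001
n_w [ 0.132 -0.558  0.819] s_w [-0.189  0.797  0.574] y_w [-0.973 -0.231  0.   ]
```

Call:
play_rows(series=[-0.99,4.79,-6.99,-0.005,0.026,-0.036,-0.99,4.79,-6.99,-0.005,0.026,-0.036,-1.2,5.7,-8.3,-0.005,0.026,-0.036,-1.4,6.6,-9.7,-0.005,0.026,-0.036,-1.68,7.69,-11.25,-0.005,0.026,-0.036,-1.68,7.69,-11.25,-0.005,0.026,-0.036,-1.68,7.69,-11.25,-0.005,0.026,-0.036], jaw=4)

```text
time_s: 3.4
tcp_pos: [680.0, 32.1, 108.4]
ee_rot: [-0.273, 0.933, -0.195, -0.128]
wrist_force: [0.1, -0.0, 0.2]
grip_width: 40.1
```

```bash
python3 to.py 1 0.3 8 0.647; python3 look.py w2
```

```text
3.4 F [ 0.1 -0.   0.2] M [-0.24 -0.16  0.02] 40.0536619028975
shift cm [-0.04 -0.06 -0.03] rv [-0.001  0.    -0.001]
now ds,dy,dn 1.6 -0.3 8.0 q 0.646 z.n 1.0001
n_w [ 0.132 -0.558  0.819] s_w [-0.189  0.797  0.574] y_w [-0.973 -0.231  0.   ]
[254.6 232.5]
[254.5 215.8]
[130.8 266. ]
[102.6 286.9]
[ 75.5 307. ]
[ 56.2 319.1]
[379.3 208.5]
[243.6   6.1]
3.4 [680.   32.1 108.4] [-0.39  0.74  1.17  0.49  1.61 -0.05] [ 0.1 -0.   0.2] 40.0536619028975
```

View pics/w2.png

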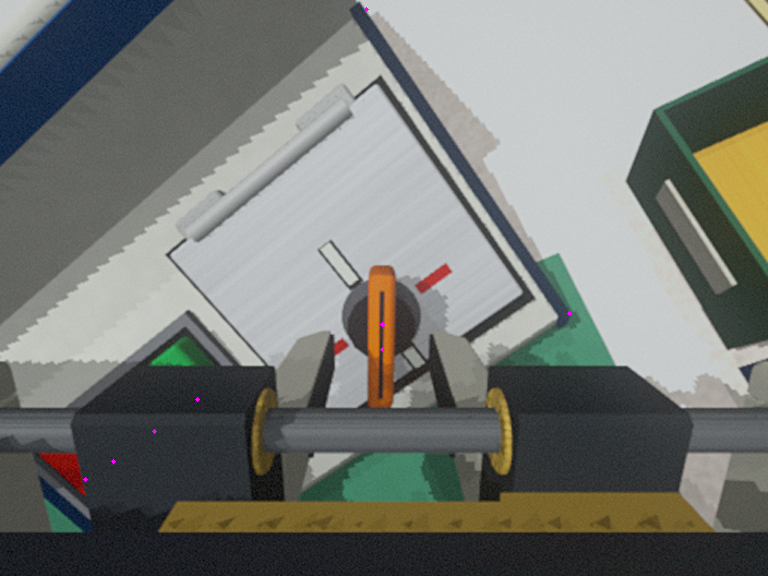

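The fingers straddle the wing evenly: it is at column 382, midway between the finger edges at 332 and 432, and it runs parallel to them. I'll close the jaws.

Call:
play_rows(series=[0,0,0,0,0,0,0,0,0,0,0,0,0,0,0,0,0,0,0,0,0,0,0,0,0,0,0,0,0,0,0,0,0,0,0,0], jaw=0.4)

```text
time_s: 4.05
tcp_pos: [680.1, 33.3, 107.7]
ee_rot: [-0.273, 0.933, -0.195, -0.129]
wrist_force: [1.1, -0.1, -0.4]
grip_width: 3.9
```

```bash
python3 to.py 0.5 0.2 8 0
```

```text
4.05 F [ 1.1 -0.1 -0.4] M [-0.29 -0.11 -0.01] 3.900553754639122
shift cm [-0.03 -0.22  0.02] rv [ 0.085 -0.361  0.527]
now ds,dy,dn 2.1 -0.6 6.6 q 0.645 z.n 1.0001
n_w [ 0.132 -0.558  0.819] s_w [-0.189  0.797  0.574] y_w [-0.973 -0.231  0.   ]
```

The opening reads 3.9 mm, not 12, so I'll check for a missed grip.

```bash
python3 look.py w3 |tail -1
```

```text
4.05 [680.1  33.3 107.7] [-0.39  0.74  1.17  0.49  1.61 -0.05] [ 1.1 -0.1 -0.4] 3.900553754639122
```

View pics/w3.png

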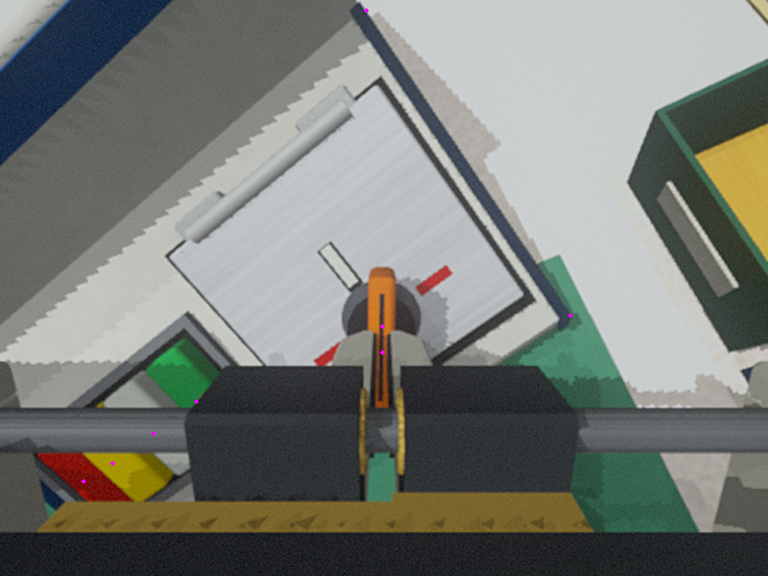

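Run:
```python
from ray import *
from scipy.optimize import least_squares
d1,d2,d3=[np.load(f'w{i}.npz') for i in(1,2,3)]
z=lambda a:(np.array(a)+.5)/3-.5+[85,65]
h=lambda a:(np.array(a)+.5)/1.5-.5
for nm,a,b in(('end',[515,263],[382,267]),('line end',[517,286],[382,292]),('skirt ctr',[511,328],[381,315]),('red',[578,283],[434,278]),('white top end',[446,236],[326,246])):
    f=lambda X:np.r_[proj(d1,X)[0]-z(a),proj(d2,X)[0]-h(b)]
    r=least_squares(f,toW(p,S)[0]);e=Rw.T@(r.x-tw)-S;print(nm,'s,y,n',(e@s).round(1),e[1].round(1),(e@n).round(1),r.fun.round(1))
L=np.cos(.647)*s-np.sin(.647)*y
for o in(12,0,-12):print(o,[((proj(d2,toW(p,S+1*s+k*L+o*n))[0]+.5)*1.5).round() for k in(32,24,0,-32)])
# tips
```

```text
end s,y,n 24.4 -18.3 -15.6 [ 0.1  0.  -0.1 -0. ]
line end s,y,n 20.3 -15.4 11.1 [-0.4 -0.1  0.2  0. ]
skirt ctr s,y,n 1.4 -0.4 -30.2 [-0.1 -0.   0.   0. ]
red s,y,n 1.5 -34.4 -28.6 [ 0.2 -0.1 -0.1  0. ]
white top end s,y,n 47.8 -0.2 -30.4 [ 0.2  0.2 -0.1 -0.1]
12 [array([381., 276.]), array([381., 295.]), array([381., 348.]), array([381., 413.])]
0 [array([381., 270.]), array([381., 287.]), array([381., 338.]), array([381., 400.])]
-12 [array([381., 264.]), array([381., 281.]), array([381., 328.]), array([381., 388.])]
```

```bash
python3 -c "
from plant import ctrl;print(ctrl.tips_ahead,[a for a in dir(ctrl) if a[0]!='_'])"; python3 to.py 0.5 0.2 4 .645
```

```text
17.0 ['IKError', 'tips_ahead']
4.1 F [ 0.9 -0.  -0. ] M [-0.33 -0.17 -0.03] 4.546017616595658
shift cm [-0.08  0.   -0.31] rv [-0.001 -0.001 -0.001]
now ds,dy,dn 2.1 -0.6 6.6 q 0.645 z.n 1.0001
n_w [ 0.132 -0.558  0.819] s_w [-0.189  0.797  0.574] y_w [-0.973 -0.231  0.   ]
```

Call:
play_rows(series=[0,0,0,0,0,0,-0.02,0.08,-0.12,0,0,0,-0.04,0.17,-0.25,0,0,0,-0.04,0.17,-0.25,0,0,0], jaw=0)

```text
time_s: 4.5
tcp_pos: [679.6, 35.2, 104.9]
ee_rot: [-0.273, 0.933, -0.195, -0.129]
wrist_force: [-0.3, 0.1, -0.3]
grip_width: 0.6
```

```bash
python3 to.py 0.5 0.2 4 .645
```

```text
4.5 F [-0.3  0.1 -0.3] M [-0.31 -0.13 -0.01] 0.5837488204501529
shift cm [-0.03 -0.18 -0.04] rv [-0.001 -0.001 -0.001]
now ds,dy,dn 2.1 -0.5 3.3 q 0.645 z.n 1.0001
n_w [ 0.132 -0.558  0.819] s_w [-0.189  0.797  0.574] y_w [-0.973 -0.231  0.   ]
```

Call:
play_rows(series=[-0.02,0.08,-0.12,0,0,0,-0.04,0.17,-0.25,0,0,0,-0.04,0.17,-0.25,0,0,0])

```text
time_s: 4.8
tcp_pos: [679.6, 35.9, 103.7]
ee_rot: [-0.272, 0.934, -0.195, -0.128]
wrist_force: [-1.3, -2.8, 5.4]
grip_width: 0.3
```

Call:
play_rows(series=[-0.02,0.08,-0.12,0,0,0,-0.04,0.17,-0.25,0,0,0,-0.04,0.17,-0.25,0,0,0])

```text
time_s: 5.1
tcp_pos: [679.9, 36.1, 103.3]
ee_rot: [-0.272, 0.934, -0.195, -0.126]
wrist_force: [-1.9, -9.9, 14.3]
grip_width: 0.3
```

Contact came with the TCP at dn≈2, so the real fingertips sit about 8–9 mm behind the TCP rather than 17 ahead. The wrist picture agrees with that. I'll back off, open and go deeper.

Call:
play_rows(series=[0.4,-1.68,2.46,0,0,0,0.4,-1.68,2.46,0,0,0,0.4,-1.68,2.46,0,0,0,0.4,-1.68,2.46,0,0,0], jaw=4)

```text
time_s: 5.5
tcp_pos: [682.2, 22.3, 123.6]
ee_rot: [-0.273, 0.933, -0.195, -0.129]
wrist_force: [0.2, 0.1, -0.5]
grip_width: 28.1
```

```bash
python3 to.py 1 0.3 -15 .647;python3 look.py w4|tail -1
python3 - <<'E'
import cv2
im=cv2.imread('pics/w4.png')[200:500,150:600];cv2.imwrite('pics/w4c.png',cv2.resize(im,None,fx=1.3,fy=1.3))
E
```

```text
5.5 F [ 0.2  0.1 -0.5] M [-0.29 -0.09 -0.07] 28.059260499363315
shift cm [-0.56  2.2  -3.43] rv [-0.002 -0.002 -0.003]
now ds,dy,dn 2.1 -0.1 26.2 q 0.645 z.n 1.0
n_w [ 0.132 -0.558  0.819] s_w [-0.189  0.797  0.574] y_w [-0.973 -0.231  0.   ]
5.5 [682.2  22.3 123.6] [-0.4   0.74  1.14  0.48  1.65 -0.04] [ 0.2  0.1 -0.5] 28.059260499363315
```

View pics/w4c.png

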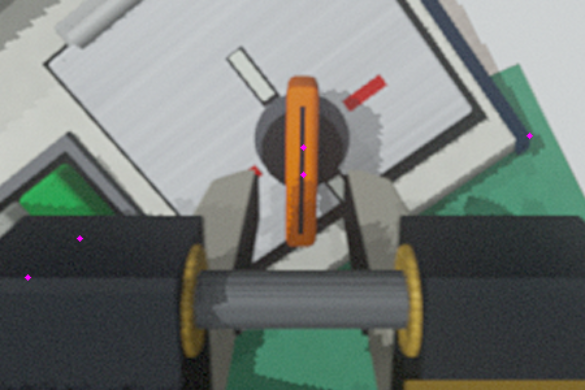

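The wing is unturned and lies centred between the open fingers, so I'll descend in steps.

Call:
play_rows(series=[-0.16,0.6,-1,0,0,0,-0.32,1.3,-2,0,0,0,-0.44,1.75,-2.7,0,0,0,-0.56,2.2,-3.43,-0.002,-0.002,-0.003,-0.56,2.2,-3.43,-0.002,-0.002,-0.003])

```text
time_s: 6.05
tcp_pos: [676.1, 44.9, 88.9]
ee_rot: [-0.272, 0.933, -0.196, -0.128]
wrist_force: [-0.6, -0.5, 1.0]
grip_width: 39.9
```

Call:
play_rows(series=[0,0,0,0,0,0,0,0,0,0,0,0,0,0,0,0,0,0,0,0,0,0,0,0,0,0,0,0,0,0], jaw=0.4)

```text
time_s: 6.55
tcp_pos: [676.9, 43.5, 90.9]
ee_rot: [-0.272, 0.933, -0.196, -0.127]
wrist_force: [-2.3, 0.4, 1.5]
grip_width: 11.9
```

```bash
python3 to.py 0.5 0.2 -15 0
```

```text
6.55 F [-2.3  0.4  1.5] M [-0.05  0.35  0.23] 11.855005722766244
shift cm [-0.02  0.04 -0.19] rv [ 0.085 -0.36   0.53 ]
now ds,dy,dn 1.2 0.1 -13.2 q 0.646 z.n 1.0001
n_w [ 0.132 -0.558  0.819] s_w [-0.189  0.797  0.574] y_w [-0.973 -0.231  0.   ]
```

Gripped at 11.9 mm. Turn to 0.

Call:
play_rows(series=[0,0,0,0.017,-0.072,0.106,0,0,0,0.034,-0.144,0.212,0,0,0,0.051,-0.216,0.318,0,0,0,0.068,-0.288,0.424,0,0,0,0.085,-0.36,0.53,0,0,0,0.085,-0.36,0.53])

```text
time_s: 7.15
tcp_pos: [677.2, 43.6, 90.9]
ee_rot: [-0.299, 0.947, 0.111, -0.034]
wrist_force: [-1.6, 0.9, 2.5]
grip_width: 11.9
```

```bash
python3 to.py 0.5 0.2 -26 0
```

```text
7.15 F [-1.6  0.9  2.5] M [0.03 0.1  0.19] 11.909449270395555
shift cm [-0.19  0.65 -1.09] rv [-0.     0.002 -0.   ]
now ds,dy,dn 1.3 -0.1 -13.2 q -0.001 z.n 1.0001
n_w [ 0.132 -0.558  0.819] s_w [-0.189  0.797  0.574] y_w [-0.973 -0.231  0.   ]
```

Call:
play_rows(series=[-0.05,0.22,-0.33,0,0,0,-0.1,0.45,-0.66,0,0,0,-0.15,0.65,-0.95,0,0,0,-0.2,0.8,-1.2,0,0,0,-0.2,0.8,-1.2,0,0,0])

```text
time_s: 7.65
tcp_pos: [675.8, 50.0, 81.3]
ee_rot: [-0.298, 0.948, 0.11, -0.033]
wrist_force: [-5.4, -7.9, 18.4]
grip_width: 11.9
```

```bash
python3 to.py 0.5 0.2 -26 0
```

```text
7.65 F [-5.4 -7.9 18.4] M [0.36 1.2  0.81] 11.924852716023839
shift cm [-0.05  0.01 -0.13] rv [0.002 0.003 0.002]
now ds,dy,dn 1.1 -0.3 -24.8 q 0.0 z.n 1.0
n_w [ 0.132 -0.558  0.819] s_w [-0.189  0.797  0.574] y_w [-0.973 -0.231  0.   ]
```

It moved 11.6 mm and stopped firmly at 20 N, so it's in. Now turn clockwise to the lock, easing the push slightly.

Call:
play_rows(series=[0.03,-0.11,0.16,-0.019,0.08,-0.117,0.03,-0.11,0.16,-0.038,0.16,-0.234,0.03,-0.11,0.16,-0.057,0.24,-0.351,0.03,-0.11,0.16,-0.076,0.32,-0.468,0.03,-0.11,0.16,-0.095,0.4,-0.585,0.03,-0.11,0.16,-0.114,0.48,-0.702,0.03,-0.11,0.16,-0.133,0.56,-0.819,0.03,-0.11,0.16,-0.152,0.64,-0.936,0.03,-0.11,0.16,-0.171,0.72,-1.053,0.03,-0.11,0.16,-0.19,0.8,-1.17,0.03,-0.11,0.16,-0.21,0.88,-1.29,0.03,-0.11,0.16,-0.21,0.88,-1.29])

```text
time_s: 8.85
tcp_pos: [675.3, 50.0, 81.6]
ee_rot: [-0.184, 0.746, -0.595, -0.237]
wrist_force: [-5.4, -4.8, 11.0]
grip_width: 11.6
```

```bash
python3 to.py 0.5 0.2 -26 1.571
```

```text
8.85 F [-5.4 -4.8 11. ] M [0.41 0.99 0.8 ] 11.600960488521293
shift cm [-0.    0.   -0.16] rv [ 0.003 -0.007  0.006]
now ds,dy,dn 1.4 0.2 -24.6 q 1.58 z.n 1.0
n_w [ 0.132 -0.558  0.819] s_w [-0.189  0.797  0.574] y_w [-0.973 -0.231  0.   ]
```

Call:
play_rows(series=[0,0,0,0,0,0,0,0,0,0,0,0,0,0,0,0,0,0,0,0,0,0,0,0], jaw=4)

```text
time_s: 9.25
tcp_pos: [675.6, 50.6, 79.4]
ee_rot: [-0.185, 0.747, -0.593, -0.237]
wrist_force: [0.2, 0.8, 0.2]
grip_width: 37.7
```

Call:
play_rows(series=[0.4,-1.7,2.5,0,0,0,0.8,-3.4,5,0,0,0,1.2,-5,7.4,0,0,0,1.2,-5,7.4,0,0,0])

```text
time_s: 9.65
tcp_pos: [689.9, -2.2, 157.1]
ee_rot: [-0.186, 0.747, -0.594, -0.233]
wrist_force: [0.3, 0.4, 0.4]
grip_width: 39.9
```

```bash
python3 look.py w5; python3 to.py 26 106 60 0; python3 to.py 26 106 60 1.571
```

```text
[253.5 205.9]
[253.4 195.9]
[230.2 290.8]
[230.9 316.3]
[231.6 340.4]
[232.7 357.2]
[317.4 108.2]
[125.8 108.8]
9.65 [689.9  -2.2 157.1] [-0.42  0.73  1.06  0.48  1.72  0.9 ] [0.3 0.4 0.4] 39.92611284277672
9.7 F [0.3 0.1 0. ] M [-0.2  -0.03  0.04] 40.204942298891176
shift cm [-10.99  -0.12   1.  ] rv [ 0.21  -0.876  1.293]
now ds,dy,dn 0.5 -1.2 65.7 q 1.575 z.n 1.0
n_w [ 0.132 -0.558  0.819] s_w [-0.189  0.797  0.574] y_w [-0.973 -0.231  0.   ]
9.7 F [0.3 0.1 0. ] M [-0.2  -0.03  0.04] 40.204942298891176
shift cm [-10.99  -0.12   1.  ] rv [ 0.004 -0.001  0.004]
now ds,dy,dn 0.5 -1.2 65.7 q 1.575 z.n 1.0
n_w [ 0.132 -0.558  0.819] s_w [-0.189  0.797  0.574] y_w [-0.973 -0.231  0.   ]
```

View pics/w5.png

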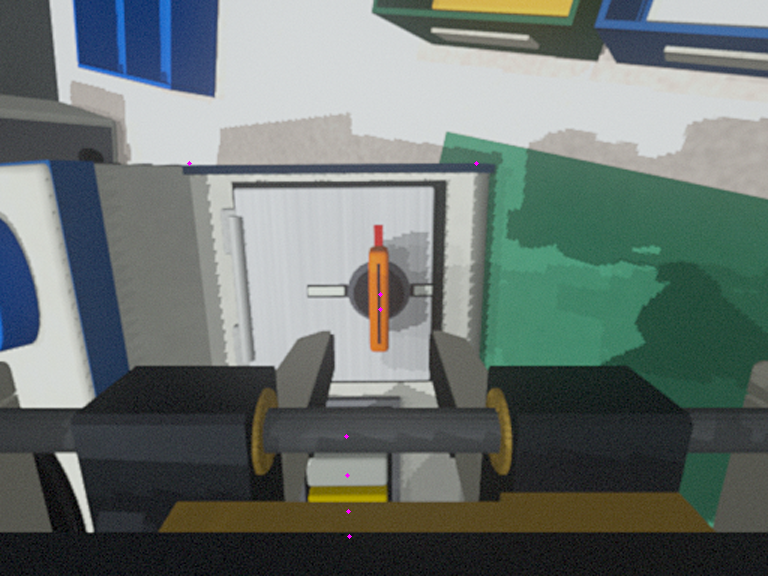

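The wing is level at the red marks (px 378, rows 235–350) and the hatch is shut flat, so it's locked. Next I'll close the jaws and move over the green key (s 26, y 107 from the stud), keeping this orientation so the narrow 15 mm pad runs across the keys.

Call:
play_rows(series=[-5,-0.1,1,0,0,0,-11.1,-0.1,1,0,0,0,-11.1,-0.1,1,0,0,0,-11.1,-0.1,1,0,0,0,-11.9,3.2,-3.9,0,0,0,-11.9,3.2,-3.9,0,0,0,-11.9,3.2,-3.9,0,0,0,-11.9,3.2,-3.9,0,0,0], jaw=0)

```text
time_s: 10.5
tcp_pos: [569.6, 32.3, 115.3]
ee_rot: [-0.185, 0.747, -0.593, -0.236]
wrist_force: [-0.0, -0.4, -0.1]
grip_width: 0.3
```

```bash
python3 look.py w6; python3 to.py 26 107 -28 1.571
python3 - <<'E'
import cv2
im=cv2.imread('pics/w6.png')[150:530,200:600];cv2.imwrite('pics/w6c.png',cv2.resize(im,None,fx=1.5,fy=1.5))
E
```

```text
[303.2  46.7]
[294.6  58.8]
[255.  216.6]
[255.1 256. ]
[255.2 292.5]
[255.2 319. ]
[395.5 -81.6]
[ 97.3 -80.4]
10.5 [569.6  32.3 115.3] [-0.45  0.56  1.49  0.46  1.51  0.76] [-0.  -0.4 -0.1] 0.29140993866632076
10.55 F [ 0.  -0.1  0.2] M [-0.23 -0.12 -0.01] 0.5727217006883619
shift cm [-0.37  1.51 -2.28] rv [ 0.003 -0.002  0.003]
now ds,dy,dn 26.3 106.9 -0.4 q 1.575 z.n 1.0
n_w [ 0.132 -0.558  0.819] s_w [-0.189  0.797  0.574] y_w [-0.973 -0.231  0.   ]
```

View pics/w6c.png

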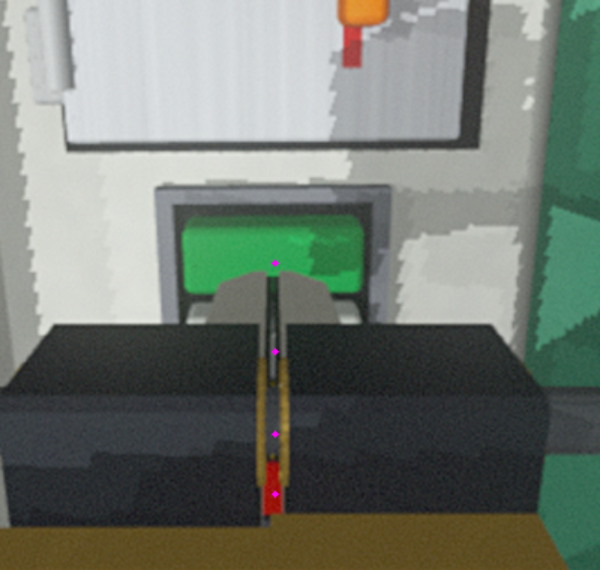

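Call:
play_rows(series=[-0.1,0.75,-1.1,0,0,0,-0.27,1.52,-2.28,0,0,0,-0.27,1.52,-2.28,0,0,0])

```text
time_s: 10.85
tcp_pos: [565.1, 48.6, 90.8]
ee_rot: [-0.184, 0.747, -0.593, -0.237]
wrist_force: [0.7, -1.8, 0.7]
grip_width: 0.4
```

Call:
play_rows(series=[-0.07,0.28,-0.41,0,0,0,-0.12,0.5,-0.74,0,0,0,-0.16,0.67,-0.98,0,0,0,-0.2,0.84,-1.23,0,0,0,-0.2,0.84,-1.23,0,0,0])

```text
time_s: 11.35
tcp_pos: [564.0, 55.2, 81.1]
ee_rot: [-0.185, 0.747, -0.593, -0.236]
wrist_force: [-3.5, -5.6, 9.2]
grip_width: 0.1
```

```bash
python3 to.py 26 106 -46 1.571
```

```text
11.35 F [-3.5 -5.6  9.2] M [-0.2   0.71  0.47] 0.08128878433988107
shift cm [ 0.09  0.2  -0.28] rv [ 0.003 -0.003  0.002]
now ds,dy,dn 26.2 107.3 -42.7 q 1.575 z.n 1.0
n_w [ 0.132 -0.558  0.819] s_w [-0.189  0.797  0.574] y_w [-0.973 -0.231  0.   ]
```

Call:
play_rows(series=[-0.03,0.13,-0.2,0,0,0,-0.03,0.13,-0.2,0,0,0,-0.03,0.13,-0.2,0,0,0])

```text
time_s: 11.65
tcp_pos: [564.0, 55.3, 80.9]
ee_rot: [-0.185, 0.748, -0.593, -0.235]
wrist_force: [-5.7, -12.0, 21.4]
grip_width: 0.5
```

Call:
play_rows(series=[0.25,-1,1.5,0,0,0,0.6,-2.6,3.8,0,0,0,1.1,-4.8,7,0,0,0,1.7,-7.5,11,0,0,0,2.3,-10,15,0,0,0,2.3,-10,15,0,0,0,2.3,-10,15,0,0,0])

```text
time_s: 12.35
tcp_pos: [587.1, -43.2, 228.2]
ee_rot: [-0.185, 0.747, -0.594, -0.235]
wrist_force: [-0.0, -0.9, -1.2]
grip_width: 0.7
```

```bash
python3 look.py w7
python3 - <<'E'
import cv2
from plant import capture
t=cv2.imread('pics/w7.png')
b=capture('top')['color'][100:270,140:270,::-1]
b=cv2.resize(b,None,fx=3,fy=3,interpolation=2)
cv2.imwrite('pics/end.png',cv2.hconcat([t[100:600,180:580],cv2.copyMakeBorder(b,0,max(0,476-b.shape[0]),0,0,0)[:476]]) if t[100:600].shape[0]==476 else t)
E
```

```text
[280.8  79.3]
[278.1  83. ]
[255.4 177.1]
[255.5 202.5]
[255.6 226.7]
[255.6 246.8]
[334.8   4. ]
[166.1   4.8]
12.35 [587.1 -43.2 228.2] [-0.54  0.53  1.24  0.43  1.79  0.81] [-0.  -0.9 -1.2] 0.6982690781448325
```

View pics/end.png

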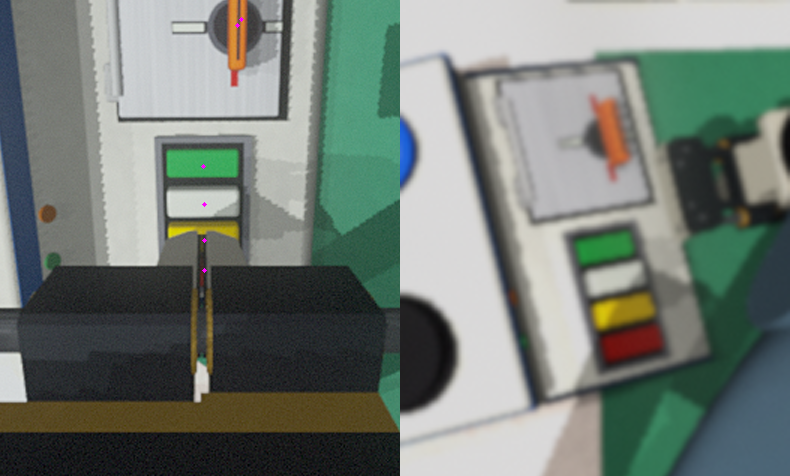

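Run:
```python
import cv2,numpy as np
from plant import capture
from ray import *
d=np.load('top0.npz')
A=cv2.imread('pics/top0.png');B=np.ascontiguousarray(capture('top')['color'][:,:,::-1])
for nm,lo,hi in(('green',(45,110,60),(75,255,255)),('yellow',(20,130,60),(35,255,255)),('red',(170,130,40),(180,255,255))):
    for im in(A,B):
        h=cv2.cvtColor(im[165:230,190:236],cv2.COLOR_BGR2HSV);m=cv2.inRange(h,lo,hi)
        if nm=='red':m|=cv2.inRange(h,(0,130,40),(8,255,255))
        if nm=='green':m[30:]=0;m[:,32:]=0
        v,u=np.nonzero(m);print(nm,len(u),(u.mean()+190).round(2),(v.mean()+165).round(2))
for yy in(28,124):
    e=np.array([-88,yy,98]);print('exp shift down',proj(d,toW(p,e-8.5*n))-proj(d,toW(p,e)))
```

```text
green 175 208.21 181.96
green 170 207.52 182.25
yellow 215 213.88 203.3
yellow 204 213.74 203.25
red 185 215.84 213.98
red 191 216.3 213.81
exp shift down [[-1.33884372  0.60086467]]
exp shift down [[-1.39366228  0.41342766]]
```

Run:
```python
import cv2,numpy as np
from plant import capture,sensors
from ray import *
d=np.load('scene0.npz')
A=cv2.imread('pics/scene0.png');B=np.ascontiguousarray(capture('scene')['color'][:,:,::-1])
for nm,lo,hi in(('green',(45,110,60),(75,255,255)),('yellow',(20,130,60),(35,255,255)),('red',(170,130,40),(180,255,255))):
    for im in(A,B):
        h=cv2.cvtColor(im[204:248,278:320],cv2.COLOR_BGR2HSV);m=cv2.inRange(h,lo,hi)
        if nm=='red':m|=cv2.inRange(h,(0,130,40),(8,255,255))
        if nm=='green':m[:25]=0
        v,u=np.nonzero(m);print(nm,len(u),(u.mean()+278).round(2),(v.mean()+204).round(2))
e=np.array([-88,28,98]);print('exp down',proj(d,toW(p,e-8.5*n))-proj(d,toW(p,e)))
print(sensors.read_state()['wrist_force'].round(1))
cv2.imwrite('pics/scend.png',cv2.resize(B[195:305,235:345],None,fx=5,fy=5,interpolation=2))
```

```text
green 111 292.21 235.62
green 113 292.56 237.1
yellow 134 299.91 218.29
yellow 133 299.96 218.32
red 108 304.48 210.93
red 68 302.53 209.65
exp down [[1.41921572 1.74354806]]
[-0.   0.4 -0.5]
```

View pics/scend.png

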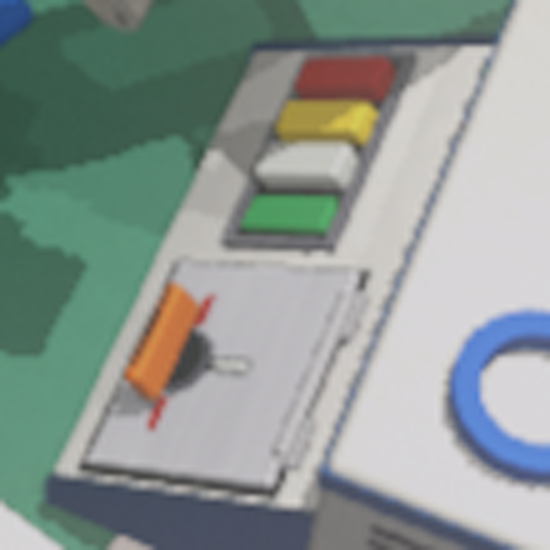

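The scene view shows green down (px 290,213, front face mostly hidden), red up (345,77), yellow and white up, and the wing on the red marks with the hatch flat. I'm handing in.

```bash
python3 -c "
from plant import workorder;print(workorder.job_done())"
```

```text
the job is handed in; nothing more can be done
None
```

The hatch is fastened and the extractor is switched to full. I handed the job in at about 12.5 s of the 54 s allowed; no verdict is reported.

**Stud:** I turned the stud from about 0.65 rad to 0 and pushed it in 11.6 mm, to a firm stop. I then turned it clockwise to about 1.57 rad and released it. The last pictures show the wing on the red marks and the hatch lying flat.

**Keys:** I pressed the green key to its bottom stop, reaching 21–25 N with no further travel. The last scene picture shows green down and red, yellow and white up. Between the pictures before and after, green and red shifted the right way, and yellow stayed put to about 0.1 px.

**Checks that disagreed:**
- **Fingertips:** `ctrl.tips_ahead` gave 17 mm ahead of the TCP, but the tips proved to be about 8–9 mm behind it. My first grip therefore closed on nothing above the wing, and a light probe onto the wing (about 17 N) gave me the corrected depth.
- **Key shifts:** In the top view, green and red moved only about a third to a half of the distance expected, probably because the key sides also show.
- **Not measured:** I read the stud's final depth and the keys' travel from the pictures and the contact forces, not directly. I did not measure the loose items again at the end, but the arm met nothing except the stud and the green key.

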